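# Lock the bayonet cap on the leak-test neck and hold it seated

## Task

Fit the bayonet cap with the blue grip bar to the leak-test neck: set its two lugs into the slots, push it in against the spring, then turn it clockwise (seen from above) a quarter turn to the stop. Finish while still holding the cap at the stop and pressing it fully home, its flange down on the neck's rim, for the test reading: do not let go. Leave the piston, the connecting rod and the bearing where they are.

Things in the scene. Friction and masses are not known exactly. Their poses are not given: they have to be found in the camera images.
- cap_center (a point): centre (half-way up) of the loose bayonet cap, 56 mm tall, 0.14 kg, standing upright left or right of the neck. z up; x along grip bar and lugs; the same after a half turn. Its knurled dark steel flange, 64 mm across, 7 mm thick, has its underside 11 mm below this point. Fully home on the neck, this point is 11 mm above the rim.
- cap_bar (a point): centre of the cap's blue grip bar, 12 mm above the cap's centre: 52 mm long along x, 16 mm wide, 32 mm high, standing on the flange. Pinch it across its 16 mm width from above. Axes as the cap's.
- cap_foot (a point): centre of the cap's underside, 28 mm below its centre. A round spigot 28 mm across reaches 17 mm up from here to the flange; at its foot two brass lugs stick out along x: 43 mm tip to tip, 9 mm wide, 7 mm high, flush with the foot.
- neck_mouth (a point): centre of the fixed leak-test neck's mouth, in the top plane of its dark steel rim, 62 mm above the bench, z up. Rim 6 mm thick, 72 mm across; hole 33 mm across with two lug slots along its x axis (14 mm wide, 49 mm end to end, white marks). Under the rim the lugs turn clockwise seen from above (negative about z) about 85 degrees to a stop (red marks); the other way they are blocked.
- neck_base (a point): centre of the underside of the neck, on the bench. Grey base plate 120 x 100 mm (x, y), 12 mm thick; aluminium column 72 mm across; behind it (+x) a small gauge 42 mm across, 47 mm high, its centre 80 mm from the column's axis.
- plunger (a joint): sprung seat inside the neck, m: 0 at rest (top 7 mm below the rim's top), growing as the cap's foot presses it down. Pushes back with 4 N at rest, 0.5 N more per mm. 0.006 when the lugs just clear the rim's underside (flange 4 mm above the rim), 0.010 with the flange down on the rim (9 N). A locked cap not pressed springs back up to about 0.006.
- piston_center (a point): centre of a loose piston standing on the bench, 66 mm across, 57 mm high; to be left alone. It stands at the other side of the neck from the cap.
- con_rod_center (a point): centre of a loose connecting rod lying on the bench, 82 x 172 x 20 mm; to be left alone
- bearing_center (a point): centre of a loose ball bearing lying on the bench, 62 mm across, 16 mm high; to be left alone
Mind the look-alikes: they are no part of the job. What is shaped like the part that bears cap_center but brown or red is not meant.

How it is judged:
By the outcome, as a careful person would: the job done as asked, in the order asked, and still so for the second after the job is handed in, while the arm keeps its last pose, push and grip.
It also fails if it takes over 48 s, if anything falls off the work surface, if the arm or the gripper's body presses on something with over 40 N, if the wrist force passes 120 N, or if a joint passes its speed limit or range.

## Robot

A 6-joint arm with a two-finger parallel gripper is mounted at the origin on a cart in front of the work surface, level with it; the furniture and walls round the work are solid. World frame = base frame: x ahead of the robot, y to its left, z up, the work surface at z = 0. Lengths are in m, angles in rad, forces in N, time in s.
With the tool pointing down it reaches from about 0.375 to 0.975 m from the base axis. Payload 3.8 kg.
Tool frame: the origin (TCP) lies midway between the tips of the shut fingers; the grasp point (between the pads) lies r.pinch_z behind it (r.pinch_z is the distance from the TCP to the grasp point, in m); z points along the fingers, y is the direction in which the jaws open and shut (so a half turn about z gives the same grasp; the last joint's range is limited). The gripper opens to 85 mm and grips with 20 to 120 N. Pads are 22 mm wide; open, the fingers measure 114 mm over their backs; the gripper's body (76 mm by 85 mm) begins 54 mm behind the grasp point. The pads swing forward as they close: fully open they stand 13 mm farther back than shut.
Start: joints at [-1.288, 0.264, 1.604, -0, 1.274, -0.037], TCP at [0.212, -0.641, 0.231] pointing down, gripper open.
Joint ranges: [-2.63, 2.63], [-0.94, 2.18], [0.31, 2.57], [-1.31, 4.45], [0, 2.66], [-2.55, 2.55]. Speed limits (rad/s): [2.57, 2.57, 3.14, 3.14, 3.14, 3.14].

## Interface

Orientations are given as a 3x3 rotation matrix whose columns are the frame's x, y, z axes.
In Python, from rig import r gives the robot as it stands.
- The arm moves only by the shell command python3 -m pendant 'ROWS' [FORCE]. ROWS is JSON, a list of rows, each a list of 5 numbers: the shift along the tool's x, y, z in mm, then the turn about the tool's z in degrees, then the closure, from 0 (fully open) to 1 (shut). In form: [[dx, dy, dz, turn, gripper], ...]. A call has 1 to 12 rows; each row shifts and turns the commanded pose from where the row before left it, along the tool's axes as they then stand; what a row does not reach is not made up. A row lasts 1/8 s, in which the tool goes at most 62.5 mm and 10.7 degrees, less where a joint would pass 70% of its speed; a pose out of reach is approached as far as the arm can. A call is refused whole if a number of a shift passes 62.5 or a number of a turn 10.7, either way. A call with a gripper value outside its range is refused whole. The fingers move at their own pace and stop on an object; FORCE is the grip in N (left out, the last holds). Time passes only in rows, so rows that do not move let the fingers close. It gives the time, the measured TCP pose, the force and the opening at its end, in the units of the state.
- r.sense(): the state, without advancing time (a new reading comes with each control period).
- r.snapshot(name): name is "scene" or "top" or "wrist"; returns the picture (384x512x3 uint8, blue, green, red); there is no depth.
- r.camera_model(name): a dict with "intrinsics" (3x3 intrinsics, pixels), "k1" (the pictures are not rectified: a ray, as slopes to the right and down, at radius r is drawn at 1 + k1 r^2 times it, then the intrinsics apply), "T" (4x4, takes a point from camera to world coordinates). Camera axes: x right, y down, z forward; pixel columns grow to the right and rows downward; lengths in m; the calibration is good to about 2 mm. A picture is of the moment at which its call begins: read the wrist's pose just before it. camera_model takes no time and is no camera call; for the wrist camera it gives the pose at the moment of the call.
- r.sign_off(): hands the job in, once; it reports no verdict.
The state is a dict: "time_s": time; "joints": joint angles; "qd": joint speeds; "joint_efforts": joint torques, N m; "ee_pos": TCP position; "ee_rot": TCP orientation; "contact_force": force on the tool from outside, world axes, zero at the start; "ft_torque": the same for the moment, N m; "grip_width": finger opening in m.
Only numpy, scipy, OpenCV 4.12 (cv2) and the standard library are available. Lean on these libraries where they do the work, as an engineer would, in place of code of your own. Each camera call takes 0.05 s, during which the arm holds its last target.

## Working session

There is one attempt and no reset: what is moved stays moved. The work goes in short steps, Python scripts to look and compute and a shell command to move; the robot and the scene stay as the last step left them, time stands still between calls to the robot, and variables do not carry over. Pictures are saved under pics/ and viewed, and the job is handed in when it is done.

```bash
ls; mkdir -p pics
python3 - <<'E'
from rig import r
import cv2
for n in ("scene","top","wrist"):
    m=r.camera_model(n); im=r.snapshot(n); cv2.imwrite(f"pics/{n}0.png",im)
    print(n,m["intrinsics"],m["k1"],m["T"])
print(r.sense(), r.pinch_z)
E
```

```text
pics
scene [[416.24957309   0.         255.62093153]
 [  0.         416.24957309 192.29624998]
 [  0.           0.           1.        ]] -0.0018412304852842506 [[-0.70837857 -0.38150326  0.59384768 -0.24082422]
 [-0.70553455  0.3582658  -0.61144634  0.78378325]
 [ 0.02051346 -0.85211554 -0.52295154  0.71376867]
 [ 0.          0.          0.          1.        ]]
top [[357.89000021   0.         252.91231526]
 [  0.         357.89000021 185.7666234 ]
 [  0.           0.           1.        ]] -0.03156230120256159 [[ 1.72561206e-03 -9.88617825e-01  1.50438750e-01  3.44462822e-01]
 [-9.99986452e-01 -9.67143780e-04  5.11472674e-03  5.91198886e-02]
 [-4.91101413e-03 -1.50445538e-01 -9.88606101e-01  1.21662468e+00]
 [ 0.00000000e+00  0.00000000e+00  0.00000000e+00  1.00000000e+00]]
wrist [[303.77409335   0.         251.8731327 ]
 [  0.         303.77409335 185.54664631]
 [  0.           0.           1.        ]] -0.0017531412661645528 [[ 3.15132223e-01 -9.08277449e-01 -2.75179501e-01  2.82717105e-01]
 [-9.49047726e-01 -3.01689155e-01 -9.10607908e-02 -6.17324724e-01]
 [-3.10208480e-04  2.89
[... 209 characters left out ...]
-05,
        1.27370535e+00, -3.68981154e-02]), 'qd': array([ 0.00042403, -0.00196165, -0.00388854, -0.00044405, -0.00031553,
       -0.00073246]), 'joint_efforts': array([ 3.54850899e-04, -5.15905058e+01, -3.67960310e+01, -3.17305171e-05,
        8.10522790e-03,  5.73918769e-06]), 'ee_pos': array([ 0.21205116, -0.64021837,  0.23024047]), 'ee_rot': array([[ 9.49291101e-01,  3.14398076e-01, -5.04356654e-04],
       [ 3.14398476e-01, -9.49289590e-01,  1.69495703e-03],
       [ 5.41107100e-05, -1.76757659e-03, -9.99998436e-01]]), 'contact_force': array([-0.25136027,  0.37501705,  0.5001785 ]), 'ft_torque': array([ 0.02317171,  0.01378974, -0.02219403]), 'grip_width': 0.08529628186213459} 0.0187
```

View pics/top0.png

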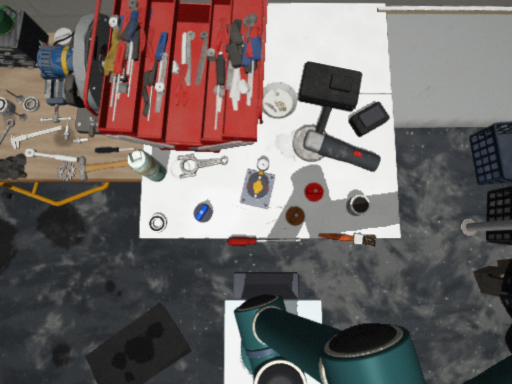

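View pics/scene0.png

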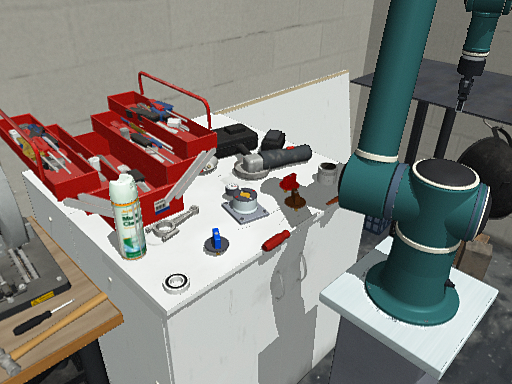

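The top picture shows the blue-bar cap at (203,211), the neck at (259,187) with the gauge at (263,163), the red and brown look-alikes at (314,191) and (295,215), the con-rod at (203,162), the bearing at (158,222) and the piston at (358,204). I'll zoom in and measure.

```bash
cat > h.py <<'E'
import numpy as np, cv2
from rig import r
def ray(n,uv,m=None):
    m=m or r.camera_model(n); K=m["intrinsics"];k=m["k1"]
    d=np.array([(uv[0]-K[0,2])/K[0,0],(uv[1]-K[1,2])/K[1,1]]);s=d.copy()
    for _ in range(20): s=d/(1+k*(s@s))
    T=m["T"]; return T[:3,3],T[:3,:3]@np.array([s[0],s[1],1])
def plane(n,uv,z,m=None):
    o,d=ray(n,uv,m); return o+d*(z-o[2])/d[2]
def proj(n,P,m=None):
    m=m or r.camera_model(n);T=m["T"];c=T[:3,:3].T@(np.array(P)-T[:3,3]);s=c[:2]/c[2]
    s=s*(1+m["k1"]*(s@s));K=m["intrinsics"];return s[0]*K[0,0]+K[0,2],s[1]*K[1,1]+K[1,2]
def blue(im):
    h=cv2.cvtColor(im,cv2.COLOR_BGR2HSV); return cv2.inRange(h,(105,130,60),(128,255,255))
E
python3 - <<'E'
from h import *
im=cv2.imread("pics/top0.png")
c=im[140:240,140:340]; cv2.imwrite("pics/topz.png",cv2.resize(c,None,fx=4,fy=4,interpolation=cv2.INTER_CUBIC))
im2=cv2.imread("pics/scene0.png"); cv2.imwrite("pics/scenez.png",cv2.resize(im2[170:270,180:330],None,fx=5,fy=5,interpolation=cv2.INTER_CUBIC))
b=blue(im); b[:195]=0;b[230:]=0;b[:,:180]=0;b[:,230:]=0
M=cv2.moments(b,True);uv=(M['m10']/M['m00'],M['m01']/M['m00']);print(uv,M['m00'],plane("top",uv,.05))
p=cv2.findNonZero(b);print(cv2.minAreaRect(p))
print("neck",plane("top",(259,187),.062),"gauge",plane("top",(263,163),.047))
E
```

```text
(201.3695652173913, 212.16304347826087) 92.0 [0.43463177 0.23332948 0.05      ]
((201.30767822265625, 212.0384521484375), (6.101701259613037, 16.36365509033203), 33.690067291259766)
neck [0.5161156  0.04523174 0.062     ] gauge [0.59935352 0.03162934 0.047     ]
```

View pics/topz.png

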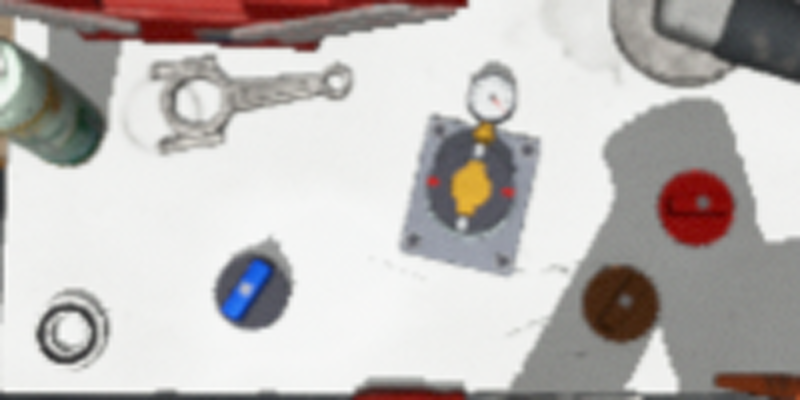

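View pics/scenez.png

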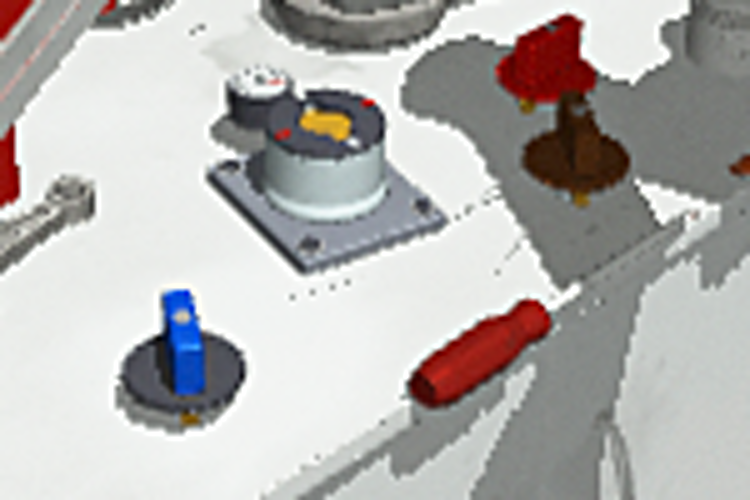

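```bash
python3 -m pendant '[[45,-36.5,0,0,0],[45,-36.5,0,0,0],[45,-36.5,0,0,0],[45,-36.5,0,0,0],[45,-36.5,0,0,0],[45,-36.5,0,0,0],[45,-36.5,0,0,0],[45,-36.5,0,0,0],[16,-53,0,0,0],[16,-53,0,0,0],[16,-53,0,0,0],[16,-53,0,0,0]]' 40
python3 -m pendant '[[16,-53,0,0,0],[16,-53,0,0,0],[16,-53,0,0,0],[0,0,0,-10.5,0],[0,0,0,-10.5,0],[0,0,0,-10.5,0],[0,0,0,-10.5,0],[0,0,0,-10.5,0],[0,0,0,-10.5,0],[0,0,0,-10.5,0],[0,0,0,-10.5,0],[0,0,0,-10.5,0]]'
python3 -m pendant '[[0,0,0,-10.5,0],[0,0,0,-10.5,0],[0,0,0,-10.5,0],[0,0,0,0,0],[0,0,0,0,0]]'
python3 - <<'E'
from h import *
m=r.camera_model("wrist");im=r.snapshot("wrist");cv2.imwrite("pics/w1.png",im)
np.save("w1T.npy",m["T"]);print(m["T"],r.sense()["joints"])
E
```

```text
time_s: 1.65
ee_pos: [0.4557, -0.0273, 0.2311]
ee_rot: [[0.949, 0.314, 0.0], [0.314, -0.949, 0.0], [0.0, -0.0, -1.0]]
contact_force: [0.7, 0.5, 0.3]
grip_width: 0.0856
time_s: 3.15
ee_pos: [0.4515, 0.1369, 0.231]
ee_rot: [[-0.393, 0.919, -0.001], [0.919, 0.393, -0.0], [0.0, -0.001, -1.0]]
contact_force: [-0.9, -0.5, 0.1]
grip_width: 0.0855
time_s: 3.78
ee_pos: [0.4517, 0.137, 0.2311]
ee_rot: [[-0.811, 0.586, -0.0], [0.586, 0.811, -0.0], [0.0, -0.0, -1.0]]
contact_force: [-0.1, -0.0, -0.4]
grip_width: 0.0855
[[ 5.85007462e-01  7.75839294e-01  2.36304167e-01  3.92074786e-01]
 [ 8.11027514e-01 -5.59337564e-01 -1.71393876e-01  1.80143956e-01]
 [-8.00307399e-04  2.91915878e-01 -9.56443663e-01  3.73314602e-01]
 [ 0.00000000e+00  0.00000000e+00  0.00000000e+00  1.00000000e+00]] [ 2.41634158e-01 -1.27530650e-01  2.02082621e+00  1.70134506e-05
  1.24846965e+00 -7.04100327e-01]
```

View pics/w1.png

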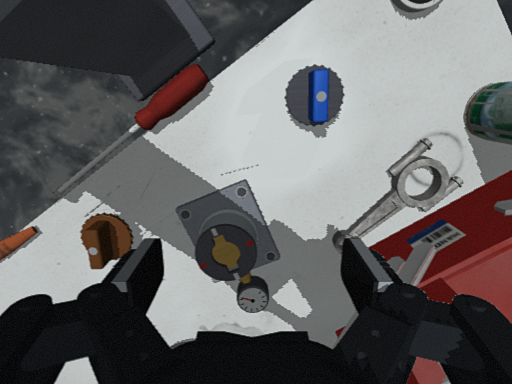

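The wrist picture shows the cap at (316,95), bar upright in the picture, and the neck mouth near (226,251) with red marks at about (250,243) and (204,266) and the gauge at (253,294). Zoom and fit.

Run:
```python
from h import *
im=cv2.imread("pics/w1.png"); m=r.camera_model("wrist"); m["T"]=np.load("w1T.npy")
cv2.imwrite("pics/w1n.png",cv2.resize(im[190:320,170:300],(780,780)[:2] if 0 else (590,590),interpolation=cv2.INTER_CUBIC))
cv2.imwrite("pics/w1c.png",cv2.resize(im[55:135,275:355],(590,590),interpolation=cv2.INTER_CUBIC))
hsv=cv2.cvtColor(im,cv2.COLOR_BGR2HSV)
b=blue(im)[55:135,275:355]
for v in (120,170,200,220):
    bb=cv2.inRange(hsv,(105,130,v),(128,255,255))[55:135,275:355]; p=cv2.findNonZero(bb)
    print(v,0 if p is None else (len(p),cv2.minAreaRect(p)))
red=cv2.inRange(hsv,(0,120,90),(8,255,255))|cv2.inRange(hsv,(172,120,90),(180,255,255))
n,l,s,c=cv2.connectedComponentsWithStats(red)
P=[]
for i in range(1,n):
    if 190<c[i][0]<270 and 225<c[i][1]<285: print(c[i],s[i][4],plane("wrist",c[i],.062,m))
wh=cv2.inRange(hsv,(0,0,150),(180,50,255))
n,l,s,c=cv2.connectedComponentsWithStats(wh)
for i in range(1,n):
    if 190<c[i][0]<265 and 215<c[i][1]<285 and s[i][4]<200: print("w",c[i],s[i][4],plane("wrist",c[i],.062,m))
```

```text
120 (643, ((45.0, 40.0), (52.0, 14.0), 90.0))
170 (265, ((45.5, 39.5), (49.0, 11.0), 90.0))
200 0
220 0
[247. 245.] 1 [0.52319711 0.0784083  0.062     ]
```

View pics/w1n.png

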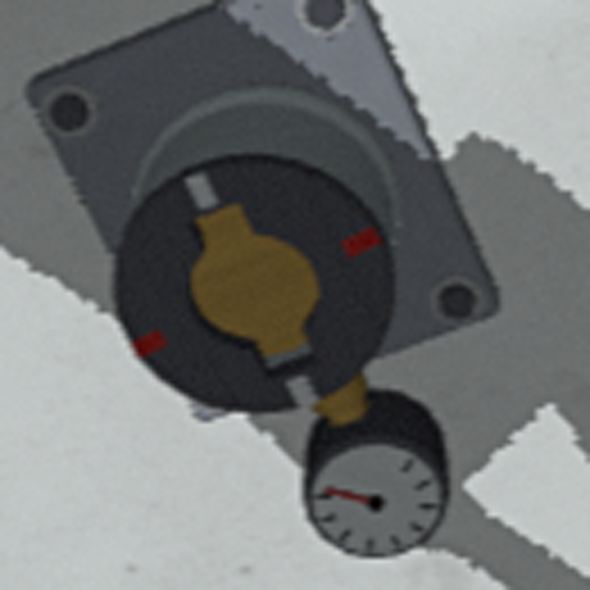

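View pics/w1c.png

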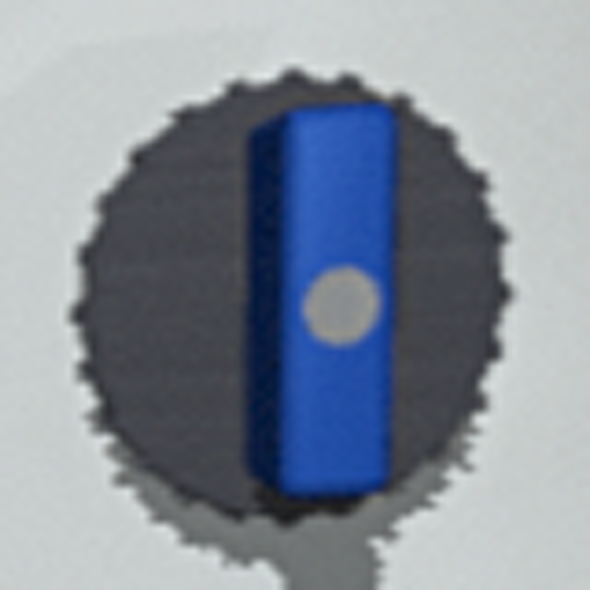

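Run:
```python
from h import *
m=r.camera_model("wrist"); m["T"]=np.load("w1T.npy")
f=lambda p,s,o:((p[0]+.5)/s-.5+o[0],(p[1]+.5)/s-.5+o[1])
N=lambda p,z=.062:plane("wrist",f(p,590/130,(170,190)),z,m)
C=lambda p,z=.056:plane("wrist",f(p,590/80,(275,55)),z,m)
w=[N((200,191)),N((301,391))];rd=[N((362,241)),N((150,343))]
print(w,rd);print((w[0]+w[1])/2,(rd[0]+rd[1])/2)
an=lambda a,b:np.degrees(np.arctan2(*(b-a)[1::-1]))
print("slot",an(*w),"red",an(*rd), np.linalg.norm((w[1]-w[0])),np.linalg.norm(rd[1]-rd[0]))
# rim ellipse points top plane
print("rim lr",N((114,282)),N((395,282)),"bot",N((254,411)))
print("gauge",N((375,502),.047))
t=[C((290,105)),C((395,105)),C((385,493)),C((280,493))]
print("capcorners",t,sum(t)/4,"dot",C((342,306)))
print("long",an(t[3],t[0]),an(t[2],t[1]),"mid",an(t[2]+t[3],t[0]+t[1]))
print("flange lr",(C((80,300),.024)+C((503,300),.024))/2, "tb",(C((295,75),.024)+C((290,518),.024))/2)
s=proj("scene",[*(sum(t)/4)[:2],.056]);print("scene dot",s)
print(proj("top",[*(sum(t)/4)[:2],.056]), proj("top",(w[0]+w[1])/2),proj("scene",(w[0]+w[1])/2))
```

```text
[array([0.48786405, 0.05781754, 0.062     ]), array([0.54816242, 0.04408331, 0.062     ])] [array([0.52243601, 0.08230031, 0.062     ]), array([0.51413836, 0.02109537, 0.062     ])]
[0.51801324 0.05095043 0.062     ] [0.51828718 0.05169784 0.062     ]
slot -12.831421504849668 red -97.72060661762387 0.06184273123195866 0.06176484110842514
rim lr [0.49507233 0.02464099 0.062     ] [0.53663064 0.082319   0.062     ] bot [0.54580731 0.03054393 0.062     ]
gauge [0.59643332 0.0329849  0.047     ]
capcorners [array([0.40915087, 0.24227   , 0.056     ]), array([0.41729082, 0.25356035, 0.056     ]), array([0.45961721, 0.22586311, 0.056     ]), array([0.45107448, 0.21401405, 0.056     ])] [0.43428335 0.23392688 0.056     ] dot [0.43490735 0.23427421 0.056     ]
long 146.0205573516962 146.800354501624 mid 146.41055776033488
flange lr [0.4340805  0.23406906 0.024     ] tb [0.43447792 0.23398199 0.024     ]
scene dot (np.float64(215.66366961595747), np.float64(233.08600437960467))
(np.float64(200.91168373457543), np.float64(212.12664430538018)) (np.float64(257.24645000329934), np.float64(186.4229104645333)) (np.float64(244.2455071256008), np.float64(193.41592041542518))
```

Cap at (0.434, 0.234), bar along 146.4°; neck at (0.518, 0.051), slots along −12.8° (167.2°). Scene and top reprojections agree within about a pixel. Next, over the cap.

```bash
python3 -m pendant '[[0,0,0,-2.3,0],[22.7,23.7,0,0,0],[22.7,23.7,0,0,0],[22.6,23.8,0,0,0],[0,0,40,0,0],[0,0,40,0,0],[0,0,40,0,0],[0,0,10,0,0],[0,0,0,0,0],[0,0,0,0,0]]' 90
python3 - <<'E'
from h import *
m=r.camera_model("wrist");s=r.sense();im=r.snapshot("wrist");cv2.imwrite("pics/w2.png",im)
print(s["ee_pos"],s["ee_rot"][:,0])
print(proj("wrist",[.4343,.234,.056],m))
# tool-axis point at bar-top height
p=s["ee_pos"].copy();p[2]=.056;print(proj("wrist",p,m))
E
```

```text
time_s: 5.08
ee_pos: [0.4358, 0.2345, 0.1032]
ee_rot: [[-0.835, 0.551, 0.003], [0.551, 0.835, 0.001], [-0.002, 0.003, -1.0]]
contact_force: [-0.3, -0.3, 1.4]
grip_width: 0.0853
[0.4357888  0.23453562 0.10324626] [-0.8348011   0.55054886 -0.00175472]
(np.float64(249.79391435534885), np.float64(206.7728469460586))
(np.float64(251.6947074598831), np.float64(208.10201703044234))
```

View pics/w2.png

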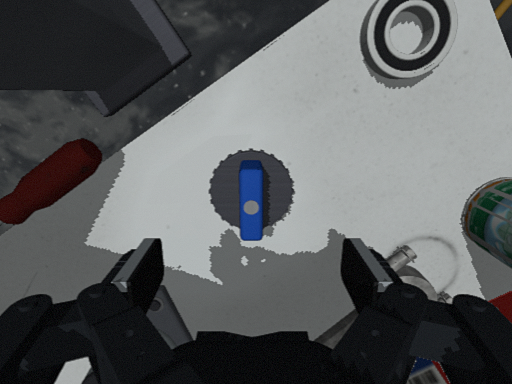

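The bar's dot is at (251,208), on the tool axis (252,208), with the bar upright in the picture. Descend and grip.

```bash
python3 -m pendant '[[0,0,25,0,0],[0,0,25,0,0],[0,0,16,0,0],[0,0,8,0,0],[0,0,0,0,0],[0,0,0,0,1],[0,0,0,0,1],[0,0,0,0,1],[0,0,0,0,1],[0,0,0,0,1],[0,0,0,0,1],[0,0,0,0,1]]' 90
python3 - <<'E'
from h import *
s=r.sense();im=r.snapshot("wrist");cv2.imwrite("pics/w3.png",im)
print(s["ee_pos"],s["ee_rot"][:,0],s["contact_force"],s["grip_width"])
E
```

```text
time_s: 6.62
ee_pos: [0.4347, 0.2341, 0.0277]
ee_rot: [[-0.835, 0.55, 0.001], [0.55, 0.835, 0.0], [-0.0, 0.001, -1.0]]
contact_force: [-0.3, 0.5, 5.3]
grip_width: 0.0144
[0.43466239 0.23408718 0.02770015] [-8.35064152e-01  5.50152416e-01 -4.25866032e-04] [-0.26703565  0.52867758  5.29361727] 0.014368785159785284
```

View pics/w3.png

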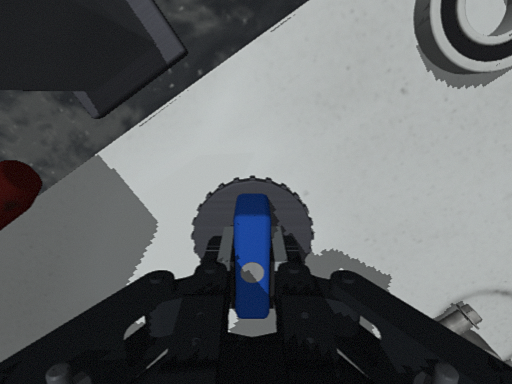

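Gripped: the pads hold the bar at (252,272), width 14.4 mm. Lift 102 mm, carry to the neck, turn to the slots.

```bash
python3 -m pendant '[[0,0,-34,0,1],[0,0,-34,0,1],[0,0,-34,0,1],[-34,-21.4,0,0,1],[-34,-21.4,0,0,1],[-34,-21.4,0,0,1],[-34,-21.4,0,0,1],[-34.3,-21.4,0,0,1],[0,0,0,-10.3,1],[0,0,0,-10.3,1],[0,0,0,0,1],[0,0,0,0,1]]'
python3 - <<'E'
from h import *
m=r.camera_model("wrist");s=r.sense();im=r.snapshot("wrist");cv2.imwrite("pics/w4.png",im)
sc=r.snapshot("scene");cv2.imwrite("pics/s4.png",cv2.resize(sc[150:230,200:290],None,fx=6,fy=6,interpolation=cv2.INTER_CUBIC))
np.save("w4T.npy",m["T"])
print(s["ee_pos"],s["ee_rot"],s["contact_force"],s["grip_width"])
E
```

```text
time_s: 8.18
ee_pos: [0.517, 0.0509, 0.1287]
ee_rot: [[-0.975, 0.224, -0.001], [0.224, 0.975, -0.0], [0.001, -0.0, -1.0]]
contact_force: [-0.0, 0.1, -0.3]
grip_width: 0.0144
[0.51702657 0.05088215 0.12868296] [[-9.74616440e-01  2.23878158e-01 -1.16860726e-03]
 [ 2.23878391e-01  9.74617084e-01 -7.10143812e-05]
 [ 1.12304603e-03 -3.30837697e-04 -9.99999315e-01]] [-0.03809969  0.13478116 -0.26136309] 0.014354989473725812
```

View pics/w4.png

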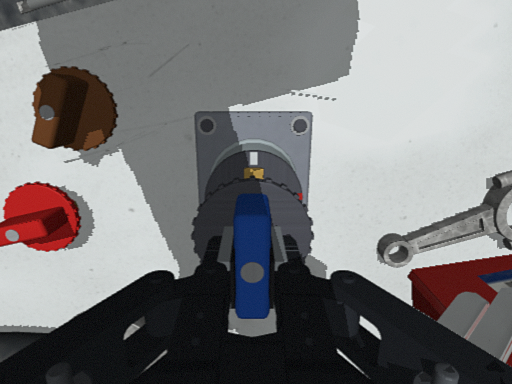

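View pics/s4.png

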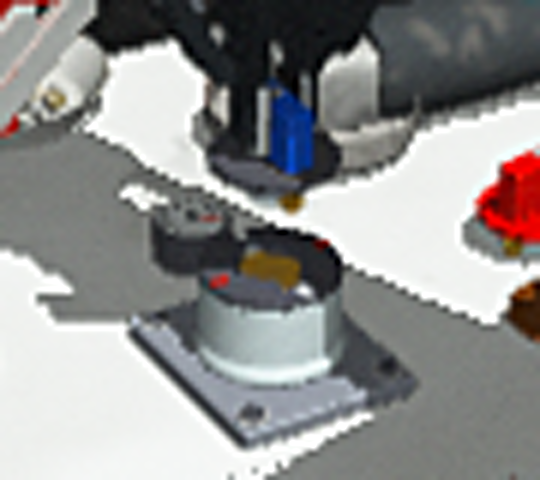

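The wrist picture shows the cap centred at x≈252, the neck's near white mark at (253,158) and base-plate holes at (207,125) and (300,126). I'll check the neck's position from this view.

Run:
```python
from h import *
m=r.camera_model("wrist"); m["T"]=np.load("w4T.npy")
im=cv2.imread("pics/w4.png")
cv2.imwrite("pics/w4n.png",cv2.resize(im[100:200,190:320],None,fx=6,fy=6,interpolation=cv2.INTER_CUBIC))
s=r.sense();R=s["ee_rot"];t=s["ee_pos"]
for n,uv,z in (("mark",(253,158),.062),("h1",(207,125),.012),("h2",(300,126),.012)):
    P=plane("wrist",uv,z,m);print(n,P,"tool",(R.T@(P-t))[:2])
print("bar",[(R.T@(plane("wrist",(252,272),t[2]+.029,m)-t))[:2]])
```

```text
mark [0.48773215 0.05807214 0.062     ] tool [0.03034937 0.00033378]
h1 [0.461755   0.02444919 0.012     ] tool [ 0.04816522 -0.038221  ]
h2 [0.47998703 0.10046243 0.012     ] tool [0.04731088 0.03994351]
bar [array([ 0.00098988, -0.00028146])]
```

View pics/w4n.png

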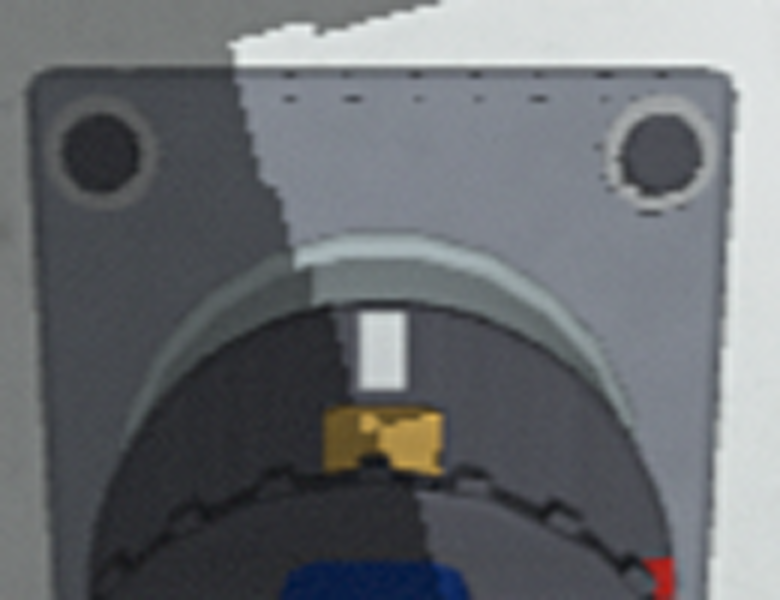

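```bash
python3 -m pendant '[[-1.2,0.5,0,0,1],[0,0,18,0,1],[0,0,15,0,1],[0,0,5,0,1],[0,0,4,0,1],[0,0,3,0,1],[0,0,0,0,1],[0,0,0,0,1]]' 110
python3 - <<'E'
from h import *
s=r.sense();im=r.snapshot("wrist");cv2.imwrite("pics/w5.png",im[100:384,100:420])
sc=r.snapshot("scene");cv2.imwrite("pics/s5.png",cv2.resize(sc[150:230,200:290],None,fx=6,fy=6,interpolation=cv2.INTER_CUBIC))
print(s["ee_pos"],s["contact_force"],s["ft_torque"])
E
```

```text
time_s: 9.28
ee_pos: [0.5192, 0.051, 0.0847]
ee_rot: [[-0.975, 0.221, 0.001], [0.221, 0.975, 0.0], [-0.001, 0.0, -1.0]]
contact_force: [-0.4, -0.4, -1.7]
grip_width: 0.0141
[0.51920643 0.05104903 0.08468325] [-0.35573224 -0.42206337 -1.69260904] [-0.00322134 -0.01322727 -0.02196536]
```

View pics/s5.png

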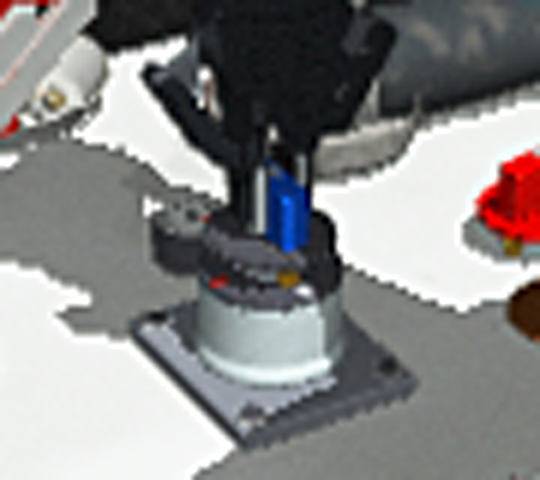

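The cap's foot has entered the slots: TCP z 0.0847 puts the foot 5 mm below the rim, with no contact force. Press down gradually.

```bash
python3 -m pendant '[[0,0,2,0,1],[0,0,2,0,1],[0,0,2,0,1],[0,0,0,0,1],[0,0,0,0,1]]'
python3 -m pendant '[[0,0,2,0,1],[0,0,2,0,1],[0,0,0,0,1],[0,0,0,0,1]]'
```

```text
time_s: 10.0
ee_pos: [0.5193, 0.0511, 0.0787]
ee_rot: [[-0.975, 0.221, 0.001], [0.221, 0.975, 0.0], [-0.001, 0.0, -1.0]]
contact_force: [-0.3, 0.5, 5.5]
grip_width: 0.0148
time_s: 10.5
ee_pos: [0.5193, 0.0511, 0.0747]
ee_rot: [[-0.975, 0.221, 0.001], [0.221, 0.975, 0.0], [-0.001, 0.0, -1.0]]
contact_force: [-0.7, -0.1, 6.3]
grip_width: 0.0139
```

Forces follow the spring model (about 8 N minus the cap's weight), so the lugs are in. Press on until the flange seats.

```bash
python3 -m pendant '[[0,0,1,0,1],[0,0,1,0,1],[0,0,0,0,1],[0,0,0,0,1]]'
python3 -m pendant '[[0,0,0.7,0,1],[0,0,0,0,1],[0,0,0,0,1]]'
```

```text
time_s: 11.0
ee_pos: [0.5194, 0.0511, 0.0729]
ee_rot: [[-0.975, 0.221, 0.001], [0.221, 0.975, 0.0], [-0.001, 0.0, -1.0]]
contact_force: [-0.9, 0.2, 7.1]
grip_width: 0.0145
time_s: 11.38
ee_pos: [0.5194, 0.0511, 0.0728]
ee_rot: [[-0.975, 0.221, 0.001], [0.221, 0.975, 0.0], [-0.001, 0.0, -1.0]]
contact_force: [-2.9, 0.5, 10.4]
grip_width: 0.0138
```

Flange seated at z≈0.0728. Ease off about 1.5 mm (lugs still clear) and turn clockwise (+ about tool z).

```bash
python3 -m pendant '[[0.6,0,-1.7,0,1],[0,0,0,5,1],[0,0,0,7,1],[0,0,0,8,1],[0,0,0,8,1],[0,0,0,0,1]]'
python3 -c "
from rig import r;s=r.sense();print(s['ee_pos'],s['ft_torque'],s['contact_force'])"
```

```text
time_s: 12.12
ee_pos: [0.5194, 0.051, 0.0741]
ee_rot: [[-0.757, 0.654, 0.002], [0.654, 0.757, -0.0], [-0.002, 0.001, -1.0]]
contact_force: [-0.6, -0.4, 6.3]
grip_width: 0.0147
[0.5193811  0.05101796 0.074079  ] [-0.19545965  0.12425463 -0.02977044] [-0.60156634 -0.38480874  6.31443267]
```

```bash
python3 -m pendant '[[0,0,0,8,1],[0,0,0,8,1],[0,0,0,8,1],[0,0,0,8,1],[0,0,0,8,1],[0,0,0,8,1],[0,0,0,0,1]]'
python3 -c "
from rig import r;s=r.sense();print(s['ee_pos'],s['ft_torque'],s['contact_force'])"
python3 -m pendant '[[0,0,0,3,1],[0,0,0,3,1],[0,0,0,0,1]]'
python3 -c "
from rig import r;s=r.sense();print(s['ee_pos'],s['ft_torque'],s['contact_force'])"
```

```text
time_s: 13.0
ee_pos: [0.5192, 0.0511, 0.074]
ee_rot: [[-0.02, 1.0, 0.002], [1.0, 0.02, -0.0], [-0.0, 0.002, -1.0]]
contact_force: [-0.2, -0.6, 6.5]
grip_width: 0.0142
[0.51923751 0.05109023 0.07402928] [-0.12606689  0.15712441 -0.06372117] [-0.23511884 -0.64728431  6.53890738]
time_s: 13.38
ee_pos: [0.5187, 0.0512, 0.074]
ee_rot: [[0.084, 0.996, 0.001], [0.996, -0.084, 0.0], [0.0, 0.001, -1.0]]
contact_force: [-1.3, -0.3, 8.0]
grip_width: 0.0144
[0.51872649 0.05123514 0.07397311] [ 0.01312092  0.40284812 -0.02587716] [-1.34185802 -0.30625429  7.99984457]
```

```bash
for i in 1; do python3 -m pendant '[[0,0,0,1.5,1],[0,0,0,1.5,1],[0,0,0,0,1],[0,0,0,0,1]]'; python3 -c "
from rig import r;s=r.sense();print(s['ee_pos'],s['ft_torque'],s['contact_force'])"; done
python3 -m pendant '[[0,0,0,1.5,1],[0,0,0,1.5,1],[0,0,0,0,1],[0,0,0,0,1]]'; python3 -c "
from rig import r;s=r.sense();print(s['ee_pos'],s['ft_torque'],s['contact_force'])"
```

```text
time_s: 13.88
ee_pos: [0.5179, 0.0515, 0.0739]
ee_rot: [[0.135, 0.991, -0.001], [0.991, -0.135, 0.0], [0.0, -0.001, -1.0]]
contact_force: [-5.7, 1.5, 9.9]
grip_width: 0.0143
[0.51787708 0.05150308 0.07392172] [0.27412311 0.70536615 0.0818176 ] [-5.68664128  1.48083034  9.91708743]
time_s: 14.38
ee_pos: [0.5175, 0.0517, 0.0739]
ee_rot: [[0.185, 0.983, -0.002], [0.983, -0.185, 0.0], [-0.0, -0.002, -1.0]]
contact_force: [-4.4, 2.3, 11.8]
grip_width: 0.0141
[0.51745697 0.0516634  0.07392227] [0.39509468 0.90989283 0.78177203] [-4.35087854  2.29959442 11.78213042]
```

Torque about z rose to +0.78 N·m, so the stop is reached. Now press home and keep a little turning torque.

```bash
python3 -m pendant '[[0,0,1,0,1],[0,0,1,0,1],[0,0,0,0,1],[0,0,0,0,1]]'
python3 - <<'E'
from h import *
s=r.sense();print(s['ee_pos'],s['ft_torque'],s['contact_force'])
im=r.snapshot("wrist");cv2.imwrite("pics/w6.png",im)
sc=r.snapshot("scene");cv2.imwrite("pics/s6.png",cv2.resize(sc[150:230,200:290],None,fx=6,fy=6,interpolation=cv2.INTER_CUBIC))
E
```

```text
time_s: 14.88
ee_pos: [0.5175, 0.0517, 0.0737]
ee_rot: [[0.185, 0.983, -0.002], [0.983, -0.185, 0.0], [-0.0, -0.002, -1.0]]
contact_force: [-10.0, 1.5, 23.3]
grip_width: 0.014
[0.51754567 0.05166744 0.07369775] [0.36329344 1.88727175 0.76605567] [-10.02114412   1.54766447  23.25548742]
```

View pics/w6.png

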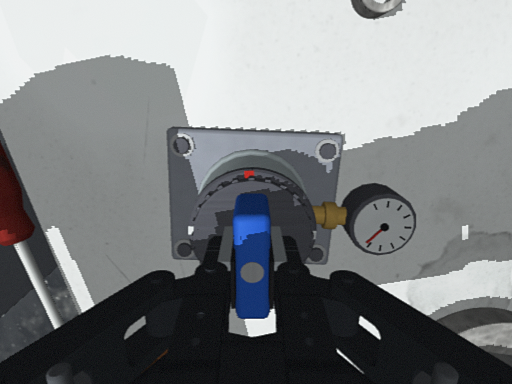

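View pics/s6.png

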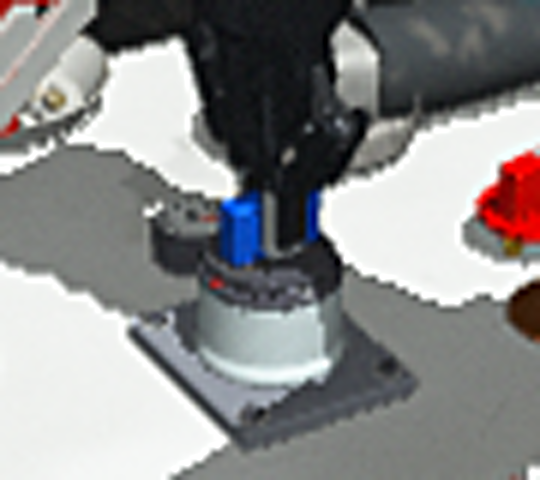

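The wrist picture shows the bar pointing at the red mark (250,174). But the force is 23 N with z 0.9 mm above the seated height and −10 N sideways, so it looks jammed by the stop torque. Relax the turn, ease the lift, recentre.

```bash
python3 -m pendant '[[0,0,-2,-2,1],[0,0,0,-1,1],[0,0,0,0,1],[0,0,0,0,1]]'; python3 -c "
from rig import r;s=r.sense();print(s['ee_pos'],s['ft_torque'],s['contact_force'])"
```

```text
time_s: 15.48
ee_pos: [0.5177, 0.0516, 0.0734]
ee_rot: [[0.136, 0.991, -0.001], [0.991, -0.136, 0.001], [0.001, -0.001, -1.0]]
contact_force: [-2.8, 1.2, 6.4]
grip_width: 0.014
[0.51771836 0.05157631 0.07343754] [ 0.22147102  0.54187347 -0.0111504 ] [-2.84114197  1.18271236  6.44374824]
```

```bash
python3 -m pendant '[[0,-0.6,0,0,1],[0,0,1,0,1],[0,0,0,0,1],[0,0,0,0,1]]'; python3 -c "
from rig import r;s=r.sense();print(s['ee_pos'],s['ft_torque'],s['contact_force'])"
python3 -m pendant '[[0,0,0.5,0,1],[0,0,0,0,1],[0,0,0,0,1]]'; python3 -c "
from rig import r;s=r.sense();print(s['ee_pos'],s['ft_torque'],s['contact_force'])"
```

```text
time_s: 15.98
ee_pos: [0.5177, 0.0516, 0.0728]
ee_rot: [[0.135, 0.991, -0.0], [0.991, -0.135, 0.001], [0.001, -0.0, -1.0]]
contact_force: [-1.7, 1.0, 8.0]
grip_width: 0.0139
[0.51769102 0.05159219 0.07278759] [ 0.20888612  0.48601661 -0.02159273] [-1.69657432  1.04328943  8.01950428]
time_s: 16.35
ee_pos: [0.5177, 0.0516, 0.0728]
ee_rot: [[0.135, 0.991, -0.0], [0.991, -0.135, 0.001], [0.001, -0.0, -1.0]]
contact_force: [-3.0, 0.9, 10.5]
grip_width: 0.0143
[0.51773439 0.05160748 0.07277248] [0.16706577 0.75814426 0.0384827 ] [-2.96850896  0.90555077 10.52261169]
```

Home at z 0.0728, the same as the first seating. Add a little turn to load the stop, then a little more press.

```bash
python3 -m pendant '[[0,0,0.5,0,1],[0,0,0,1,1],[0,0,0,1,1],[0,0,0,0,1],[0,0,0,0,1]]'; python3 -c "
from rig import r;s=r.sense();print(s['ee_pos'],s['ft_torque'],s['contact_force'])"
```

```text
time_s: 16.98
ee_pos: [0.5175, 0.0517, 0.0727]
ee_rot: [[0.169, 0.986, -0.001], [0.986, -0.169, 0.0], [0.0, -0.001, -1.0]]
contact_force: [-5.2, 1.1, 15.1]
grip_width: 0.0142
[0.51751382 0.05169751 0.0727306 ] [0.20747615 1.10570479 0.43369898] [-5.17638282  1.05562953 15.14501289]
```

```bash
python3 -m pendant '[[0,-0.8,0,0,1],[0,0,0.3,0,1],[0,0,0,0,1],[0,0,0,0,1]]'
python3 - <<'E'
from h import *
s=r.sense();print(s['ee_pos'],s['ft_torque'],s['contact_force'])
im=r.snapshot("wrist");cv2.imwrite("pics/w7.png",cv2.resize(im[120:330,160:360],None,fx=2.8,fy=2.8,interpolation=cv2.INTER_CUBIC))
sc=r.snapshot("scene");cv2.imwrite("pics/s7.png",cv2.resize(sc[150:230,200:290],None,fx=6,fy=6,interpolation=cv2.INTER_CUBIC))
E
```

```text
time_s: 17.48
ee_pos: [0.5175, 0.0517, 0.0728]
ee_rot: [[0.169, 0.986, 0.001], [0.986, -0.169, 0.0], [0.0, 0.001, -1.0]]
contact_force: [-3.9, 1.1, 15.7]
grip_width: 0.0142
[0.51750402 0.05169097 0.07276296] [0.17483534 0.97635698 0.41351678] [-3.86490413  1.06564033 15.68305289]
```

View pics/w7.png

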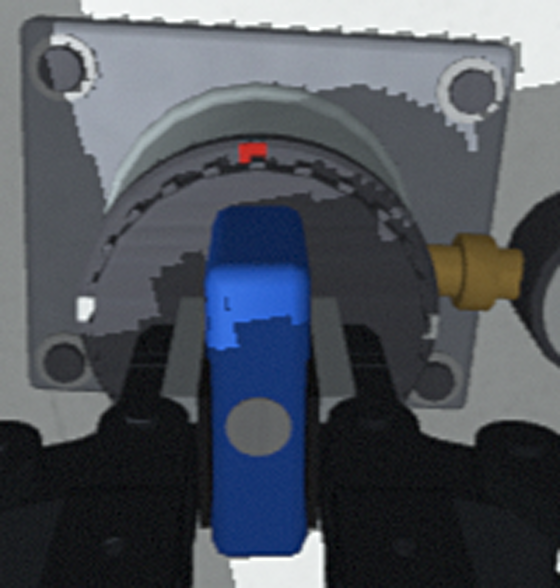

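View pics/s7.png

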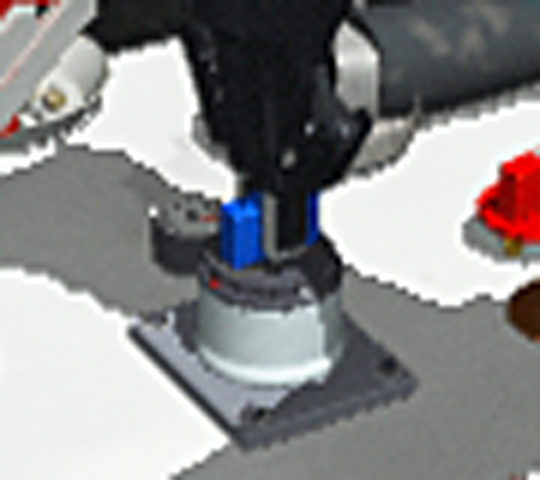

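The close view shows the flange flat on the rim, the bar in line with the red mark (254,153 in the crop), and the white slot marks out at both sides. Readings are steady, so I'm handing in.

```bash
python3 -c "
from rig import r;print(r.sign_off())"
```

```text
the job is handed in; nothing more can be done
None
```

I fitted the blue-bar cap to the neck and handed the job in at about 17.6 s, with the gripper still holding it. I set its lugs in the slots, pushed it down to the rim, and turned it about 87° clockwise (measured at the tool) to the stop.

**Last checks:**
- **Fully home:** TCP z was 0.0728 m, the same height as the first seating before the turn, and as expected with the flange down on the rim.
- **Pressing:** the push was about 16 N, against a spring force of about 9 N.
- **At the stop:** the stop was pushing back with 0.41 N·m, and the picture shows the bar in line with the red mark.
- **Other parts:** I never moved the arm near the piston, the connecting rod or the bearing, but I did not check their positions again at the end.

**What went wrong or disagreed:**
- **Jam on the first press:** at the stop, my first push home jammed about 1 mm high at 23 N. I eased the turn back by 3°, pressed home, then turned on to the stop again.
- **Side load:** about 4 N of sideways load and a tilting moment of 1 N·m were still there at the end.
- **Plunger:** I could not read it directly, so "fully home" rests on the height and force readings.

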